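# Refit the filler cap of a hydraulic power pack

### The job

Put the filler cap back on the neck of the hydraulic power pack. Set it on the neck, turn it backwards under light pressure until you feel its thread drop in, then screw it down until it is fully home and snug on its seal, without forcing the thread; let go, and leave the other things on the bench where they are.

Things in the scene. Friction and masses are not known exactly. Their poses are not given: they have to be found in the camera images.
- cap_center (a point): Black screw cap, loose, open side down: ribbed disc 59 across, 20.5 high, with a raised grip bar 46 long (cap's x), 14 wide (y), 24 high across its top; 45 high in all, about 60 g. Point: its centre, 22.5 above the rim's edge; the bar's middle is 12 higher. Inside: 3 equal lugs, 120 deg apart (one under the +x end of the bar), bore 42 between them.
- neck_mouth (a point): Centre of the seal's face on top of the pack's white filler neck, axis vertical, 187 above the bench. Neck 40 across, top edge bevelled 3; round it a coarse right-hand thread with 3 equal starts, 48 across, 27 mm tall in all. Where the starts lie round the neck differs from pack to pack and is not given. The axes are the pack's, not the thread's.
- seal: Thread by feel; heights of cap_center over neck_mouth. Set on: 10 to 15.5, lying on the thread. Turned back (anticlockwise from above, up to 110 deg) it climbs to 15.5 (a drop of 3 on the way is no start), drops to 8, meets a stop. Clockwise it then sinks 6 per 100 deg, touches the seal at 5.5, stops hard at 4. Clockwise before the drop it jams. Body: soft black ring 34 across, 5 N/mm.
- pack: Hydraulic power pack on the bench, fixed and heavy. White plastic tank 160 (x) x 180 (y), top 160 above the bench, filler neck in the middle of its top; then towards its +y a flange, an aluminium block with valves (up to 167) and a grey motor, 114 across, 345 from the neck at its end. Origin on the bench under the neck.
- filter: Bystander: white oil filter can, 74 across, 92 high, standing. Origin: underside centre.
- bearing: Bystander: steel ball bearing lying flat, 72 across, 17 high. Origin: underside centre.
- padbox: Bystander: cardboard box 100 x 150, 55 high. Origin: underside centre.
- spanner: Bystander: steel wrench 190 long, lying flat along its x.
- driver: Bystander: screwdriver 200 long, lying along its x.
- jug: Bystander: clear measuring jug 100 across, 120 high, handle at its +y. Origin: underside centre.
- funnel: Bystander: grey funnel upside down, 116 across, 125 high. Origin: underside centre.

How it is judged:
On the way:
1. the cap has dropped into the neck's thread and is being drawn down by it (z of cap_center in the frame of neck_mouth below 0.0075 m and horizontal distance between cap_center and neck_mouth below 0.003 m), for 0.1 s.
At the end, for the whole second after the job is handed in: the cap is screwed down onto its seal: its centre less than 6.5 mm above the neck's mouth, within 3 mm of its axis, level within 3 degrees, at rest, the thread pressing it on the seal with more than 3 N (about five times its weight) (z of cap_center in the frame of neck_mouth below 0.0065 m and horizontal distance between cap_center and neck_mouth below 0.003 m and angle between cap_center's own z axis and vertical below 0.06 rad and contact force between cap and seal above 3 N and linear speed of cap below 0.01 m/s); the robot touches nothing.
It fails at once if the thread is forced: more than 60 N between the cap and the power pack (contact force between cap and pack above 60 N).
It fails at once if another thing on the bench is shifted by more than 30 mm (distance of any of filter, bearing, padbox, spanner, driver, jug, funnel from where it was at the start of the episode above 0.03 m).
It also fails if it takes over 70 s, if anything falls off the work surface, if the arm or the gripper's body presses on something with over 40 N, if the wrist force passes 120 N, or if a joint passes its speed limit or range.

### The arm

A 7-joint arm with a two-finger parallel gripper is mounted at the origin on the work surface. World frame = base frame: x ahead of the robot, y to its left, z up, the work surface at z = 0. Lengths are in m, angles in rad, forces in N, time in s.
With the tool pointing down it reaches from about 0.425 to 0.925 m from the base axis. Payload 6.8 kg.
Tool frame: the origin (TCP) lies midway between the tips of the shut fingers; the grasp point (between the pads) lies r.grip_point_offset behind it (r.grip_point_offset is the distance from the TCP to the grasp point, in m); z points along the fingers, y is the direction in which the jaws open and shut (so a half turn about z gives the same grasp; the last joint's range is limited). The gripper opens to 85 mm and grips with 20 to 120 N. Pads are 22 mm wide; open, the fingers measure 114 mm over their backs; the gripper's body (76 mm by 85 mm) begins 54 mm behind the grasp point. The pads swing forward as they close: fully open they stand 13 mm farther back than shut.
Start: joints at [-1.253, 0.477, 0.022, 1.555, -0.011, 1.109, -0.083], TCP at [0.279, 0.615, 0.231] pointing down, gripper open.
Joint ranges: [-2.96, 2.96], [-0.34, 2.1], [-1.41, 1.46], [0.24, 2.44], [-1.37, 4.51], [0.17, 1.92], [-2.96, 2.96]. Speed limits (rad/s): [2.39, 2.39, 3.14, 3.14, 3.14, 3.14, 3.14].

### API

Orientations are given as a rotation vector (axis times angle).
In Python, from bench import r gives the robot as it stands. The module is installed in compiled form; this text tells all that it offers.
- The arm moves only by the tool play_rows, never from a script. Its argument "deltas" is a list of rows, each a list of 3 entries, a list of its own where there are three numbers: the finger opening in mm, from 0 to 85.4, then the shift along the tool's x, y, z in mm, then the turn, a rotation vector about the tool's x, y, z in rad. A call has 1 to 8 rows; each row is the pose to reach, as a shift and turn from the pose measured when the call began, along the tool's axes at that moment; what a row does not reach only later rows make up. A row lasts 1/8 s, in which the tool goes at most 62.5 mm and 10.7 degrees, less where a joint would pass 70% of its speed; a pose out of reach is approached as far as the arm can. A call with a gripper value outside its range is refused whole. The fingers move at their own pace and stop on an object; "squeeze" is the grip in N (left out, the last holds). Time passes only in rows, so rows that repeat a pose let the fingers close. It gives the time, the measured TCP pose, the force and the opening at its end, in the units of the state.
- r.get_obs(): the state, without advancing time (a new reading comes with each control period).
- r.grab_frame(name): name is "scene" or "top" or "wrist"; returns (picture, depth): 400x640x3 uint8, red, green, blue; 400x640 float32, m along the optical axis (not along the pixel's ray), 0 where there is no reading.
- r.camera_model(name): a dict with "mtx" (3x3 intrinsics, pixels), "rvec" (rotation vector, rad) and "tvec" (3), from world to camera coordinates, as OpenCV has them; the wrist camera has in their place "T_tool_cam" (4x4, takes a point from camera to tool coordinates, whose origin is the TCP and whose axes are the flange's). Camera axes: x right, y down, z forward; pixel columns grow to the right and rows downward; lengths in m; the calibration is good to about 2 mm. A picture is of the moment at which its call begins: read the wrist's pose just before it. camera_model takes no time and is no camera call.
- r.hand_in(): hands the job in, once; it reports no verdict.
The state is a dict: "clock": time; "joints": joint angles; "qvel": joint speeds; "tau": joint torques, N m; "tcp_pos": TCP position; "orientation": TCP orientation; "contact_force": force on the tool from outside, world axes, zero at the start; "moment": the same for the moment, N m; "grip_width": finger opening in m.
Only numpy, scipy, OpenCV 4.12 (cv2) and the standard library are available. Lean on these libraries where they do the work, as an engineer would, in place of code of your own. Each camera call takes 0.05 s, during which the arm holds its last target. There are 200 camera calls.

## Working session

There is one attempt and no reset: what is moved stays moved. The work goes in short steps, Python scripts to look and compute and a tool call to move; the robot and the scene stay as the last step left them, time stands still between calls to the robot, and variables do not carry over. Pictures are saved under pics/ and viewed, about 8 in all and at most 12, crops included, and the job is handed in when it is done.

Besides the shell and the picture viewer there is one more tool, called after "Call:" in YAML: its name, and indented under it one key for each argument. play_rows: Moves the arm, as the interface text tells. Its arguments: {"type":"object","properties":{"deltas":{"type":"array"},"squeeze":{"type":"number"}},"required":["deltas"]}

```bash
mkdir -p pics; cat > h.py <<'E'
import numpy as np, cv2
from bench import r
R=lambda v: cv2.Rodrigues(np.array(v,float))[0]
def tool():
    o=r.get_obs(); return R(o['orientation']),np.array(o['tcp_pos']),o
def grab(n):
    Rt,t,o=tool(); im,d=r.grab_frame(n); m=r.camera_model(n)
    if n=='wrist':
        T=np.array(m['T_tool_cam']); Rc=Rt@T[:3,:3]; c=Rt@T[:3,3]+t
    else:
        Rc=R(m['rvec']).T; c=-Rc@np.array(m['tvec']).ravel()
    return im,d,np.array(m['mtx']),Rc,c
def cloud(d,K,Rc,c):
    v,u=np.indices(d.shape); p=np.stack([(u-K[0,2])/K[0,0]*d,(v-K[1,2])/K[1,1]*d,d],-1)
    return p@Rc.T+c
def ray(u,v,z,K,Rc,c):
    g=Rc@np.array([(u-K[0,2])/K[0,0],(v-K[1,2])/K[1,1],1]); return c+g*(z-c[2])/g[2]
def save(im,n): cv2.imwrite('pics/'+n+'.png',im[...,::-1])
E
python3 - <<'E'
from h import *
o=r.get_obs();print(o,r.grip_point_offset)
for n in('top','scene','wrist'):
    g=grab(n); save(g[0],n); np.savez('pics/'+n,*g); print(n,g[2][0,0],g[3].round(2).tolist(),g[4])
a=cv2.imread('pics/top.png');
E
```

```text
{'clock': 0.0, 'joints': array([-1.2531215 ,  0.47779931,  0.02230191,  1.55645595, -0.01154072,
        1.10929318, -0.08312419]), 'qvel': array([-6.16629081e-04, -9.20683400e-04,  2.93071044e-04, -6.35800274e-04,
        1.30376169e-05,  5.21369662e-04, -3.61864814e-04]), 'tau': array([-6.89498465e-04, -5.96439064e+01,  1.60793770e+00, -2.81217849e+01,
        1.26132058e-02,  9.13088996e-03,  7.93589425e-05]), 'tcp_pos': array([0.27852856, 0.61420164, 0.2303236 ]), 'orientation': array([-6.63680671e-01, -3.07037534e+00,  2.83281944e-03]), 'contact_force': array([-0.6748088 ,  0.56351449,  0.87779715]), 'moment': array([ 0.00018587, -0.02097536,  0.06390615]), 'grip_width': 0.08580529549033859} 0.0187
top 513.7501005732129 [[0.02, -0.98, 0.17], [-1.0, -0.02, -0.0], [0.01, -0.17, -0.98]] [ 0.31463526 -0.16603373  1.20961161]
scene 450.46065533278346 [[0.73, 0.57, -0.37], [0.68, -0.6, 0.41], [0.01, -0.55, -0.83]] [ 0.87780592 -0.55200215  0.93464406]
wrist 319.56120526109333 [[0.41, 0.86, 0.29], [0.91, -0.39, -0.13], [-0.0, 0.32, -0.95]] [0.20373957 0.6492401  0.37247834]
```

View pics/top.png

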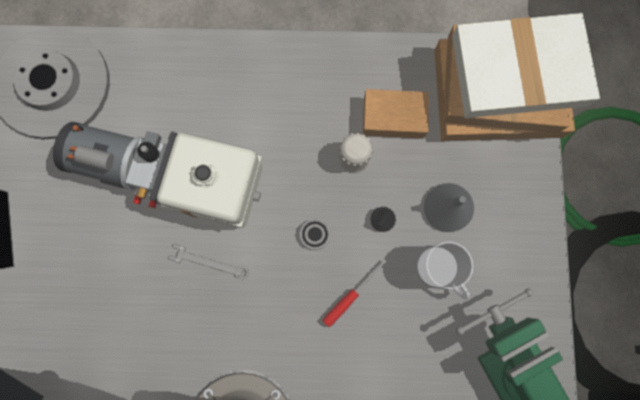

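View pics/scene.png

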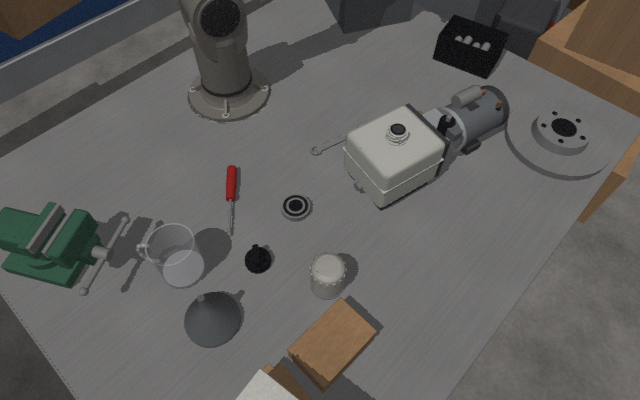

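Top view: cap at about (382,219), neck at (203,174), funnel (447,207), bearing (315,235), filter can (356,152). Scene view: cap at (257,260), neck at (398,131). Now I'll compute positions from both views.

```bash
python3 - <<'E'
from h import *
for n,cp,nk in(('top',(382,219),(203,174)),('scene',(257,260),(398,131))):
    z=np.load('pics/'+n+'.npz'); im,d,K,Rc,c=[z[f'arr_{i}'] for i in range(5)]
    P=cloud(d,K,Rc,c)
    for nm,(u,v),hh in(('cap',cp,25),('neck',nk,22)):
        s=np.s_[v-hh:v+hh,u-hh:u+hh]; p=P[s].reshape(-1,3); g=im[s].reshape(-1,3).max(1); ok=d[s].ravel()>0
        if nm=='cap':
            for lo,hi in((.012,.03),(.036,.06)):
                m=ok&(p[:,2]>lo)&(p[:,2]<hi)&(g<70); q=p[m]
                if len(q)>5:
                  w,V=np.linalg.eigh(np.cov(q[:,:2].T)); print(n,nm,lo,len(q),q.mean(0).round(4),q.min(0).round(4),q.max(0).round(4),'axis',np.degrees(np.arctan2(V[1,1],V[0,1])).round(1),np.sqrt(w).round(4))
        else:
            m=ok&(p[:,2]>.175)&(p[:,2]<.2); q=p[m]; print(n,nm,len(q),q.mean(0).round(4),((q.min(0)+q.max(0))/2).round(4),np.ptp(q,axis=0).round(4), np.median(q[:,2]))
            b=(g<70)&ok; 
            q=p[b&(p[:,2]>.15)]; print(' black',len(q),q.mean(0).round(4))
    # ray
    for zz,(u,v) in((.187,nk),(.02,cp)): print(' ray',ray(u,v,zz,K,Rc,c).round(4))
    C=[cv2.resize(im[v-30:v+30,u-35:u+35],(350,300),interpolation=cv2.INTER_CUBIC) for u,v in(cp,nk)]
    save(np.hstack(C),n+'crop')
save(np.vstack([cv2.imread('pics/topcrop.png'),cv2.imread('pics/scenecrop.png')])[...,::-1],'crops')
E
```

```text
top cap 0.012 310 [ 0.466  -0.3099  0.0206] [ 0.4413 -0.3389  0.0126] [ 0.4938 -0.2847  0.0274] axis 58.8 [0.0136 0.0159]
top cap 0.036 117 [ 0.4676 -0.3122  0.0447] [ 0.4483 -0.3286  0.0376] [ 0.4875 -0.2966  0.0511] axis 147.0 [0.0041 0.0124]
top neck 410 [0.5338 0.0725 0.1842] [0.5353 0.0735 0.1834] [0.0475 0.0463 0.0167] 0.1852856969499843
 black 8 [0.5271 0.0815 0.1878]
 ray [0.5314 0.0733 0.187 ]
 ray [ 0.4671 -0.3106  0.02  ]
scene cap 0.012 379 [ 0.4732 -0.3176  0.0193] [ 0.4404 -0.3447  0.0124] [ 0.499  -0.2854  0.0286] axis 60.7 [0.0147 0.0166]
scene cap 0.036 122 [ 0.471  -0.3163  0.044 ] [ 0.4497 -0.332   0.0376] [ 0.4909 -0.299   0.048 ] axis 146.2 [0.004  0.0137]
scene neck 271 [0.5379 0.068  0.1829] [0.5359 0.072  0.1823] [0.0465 0.0465 0.0142] 0.1839568193446588
 black 156 [0.5314 0.0909 0.1798]
 ray [0.5399 0.0669 0.187 ]
 ray [ 0.473  -0.3195  0.02  ]
```

View pics/crops.png

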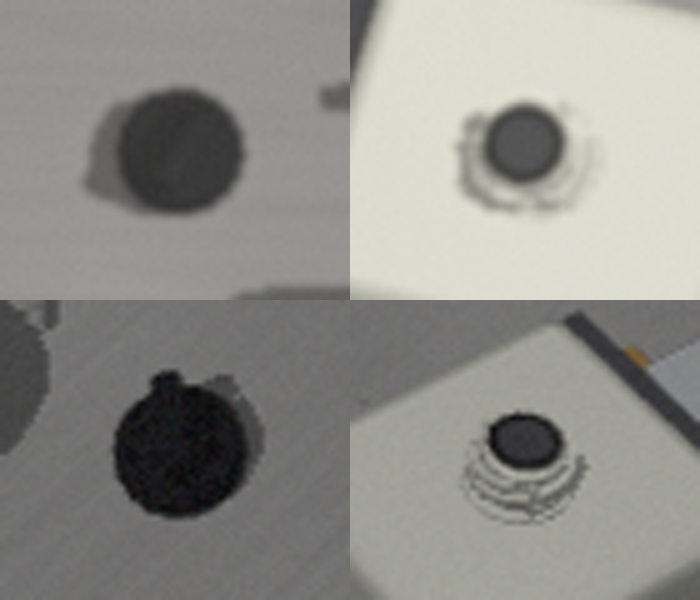

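```bash
cat >> h.py <<'E'
from scipy.spatial.transform import Rotation as Ro
def plan(p,yaw,n,w):
    """rows (tool frame, mm/rad) to world pos p [m], tool y-axis yaw [deg], pointing down"""
    Rt,t,o=tool(); y=np.radians(yaw)
    yv=np.array([np.cos(y),np.sin(y),0]); zv=np.array([0,0,-1.]); G=np.c_[np.cross(yv,zv),yv,zv]
    d=Rt.T@(np.array(p)-t)*1000; rv=Ro.from_matrix(Rt.T@G).as_rotvec()
    print('now',t.round(4),'yaw',np.degrees(np.arctan2(Rt[1,1],Rt[0,1])).round(1),'F',o['contact_force'].round(1),'w',round(o['grip_width'],4),'j',o['joints'].round(2),'t',round(o['clock'],2))
    print([[w,[round(float(a),1) for a in d*k/n],[round(float(a),3) for a in rv*k/n]] for k in range(1,n+1)])
E
python3 -c "
from h import *
plan((.45,.35,.28),-12,8,60)"
```

```text
now [0.2786 0.6143 0.2306] yaw 65.6 F [-0.5 -0.5  0.8] w 0.0856 j [-1.25  0.48  0.02  1.56 -0.01  1.11 -0.08] t 0.15
[[60, [-33.2, -21.3, -6.1], [-0.0, 0.0, 0.169]], [60, [-66.3, -42.5, -12.3], [-0.0, 0.0, 0.339]], [60, [-99.5, -63.8, -18.4], [-0.0, 0.0, 0.508]], [60, [-132.6, -85.0, -24.6], [-0.001, 0.0, 0.677]], [60, [-165.8, -106.3, -30.7], [-0.001, 0.001, 0.847]], [60, [-198.9, -127.5, -36.9], [-0.001, 0.001, 1.016]], [60, [-232.1, -148.8, -43.0], [-0.001, 0.001, 1.185]], [60, [-265.2, -170.0, -49.2], [-0.001, 0.001, 1.354]]]
```

Call:
play_rows:
  deltas:
    - [60,[-33,-21,-10],[0,0,0.17]]
    - [60,[-66,-42,-20],[0,0,0.34]]
    - [60,[-99,-64,-30],[0,0,0.51]]
    - [60,[-132,-85,-40],[0,0,0.68]]
    - [60,[-166,-106,-49],[0,0,0.85]]
    - [60,[-199,-127,-49],[0,0,1.02]]
    - [60,[-232,-149,-49],[0,0,1.19]]
    - [60,[-265,-170,-49],[0,0,1.35]]
  squeeze: 60

```text
clock: 1.15
tcp_pos: [0.4502, 0.3488, 0.2797]
orientation: [2.442, 1.976, -0.002]
contact_force: [-0.2, -0.2, -0.3]
grip_width: 0.0597
```

```bash
python3 -c "
from h import *
plan((.55,.0,.28),-90,8,60)"
```

```text
now [0.4502 0.3488 0.2797] yaw -12.1 F [-0.2 -0.2 -0.3] w 0.0597 j [-1.08  0.27  0.38  1.78 -0.11  1.12 -0.87] t 1.15
[[60, [-40.0, 21.3, 0.0], [0.0, 0.0, 0.17]], [60, [-80.1, 42.6, 0.0], [0.0, 0.0, 0.34]], [60, [-120.1, 63.9, 0.0], [0.0, 0.001, 0.51]], [60, [-160.1, 85.2, 0.1], [0.0, 0.001, 0.68]], [60, [-200.2, 106.5, 0.1], [0.0, 0.001, 0.85]], [60, [-240.2, 127.8, 0.1], [0.001, 0.001, 1.02]], [60, [-280.3, 149.1, 0.1], [0.001, 0.001, 1.19]], [60, [-320.3, 170.4, 0.1], [0.001, 0.002, 1.36]]]
```

Call:
play_rows:
  deltas:
    - [60,[-40,21,0],[0,0,0.17]]
    - [60,[-80,42,0],[0,0,0.34]]
    - [60,[-120,64,0],[0,0,0.51]]
    - [60,[-160,85,0],[0,0,0.68]]
    - [60,[-200,106,0],[0,0,0.85]]
    - [60,[-240,128,0],[0,0,1.02]]
    - [60,[-280,149,0],[0,0,1.19]]
    - [60,[-320,170,0],[0,0,1.36]]

```text
clock: 2.15
tcp_pos: [0.5497, -0.0009, 0.2801]
orientation: [3.14, -0.008, -0.001]
contact_force: [-0.1, -0.4, 0.4]
grip_width: 0.0599
```

```bash
python3 -c "
from h import *
plan((.469,-.313,.18),-123,8,60)"
```

```text
now [ 0.5497 -0.0009  0.2801] yaw -90.3 F [-0.1 -0.4  0.4] w 0.0599 j [-0.75  0.27  0.78  1.84 -0.21  1.12 -1.46] t 2.15
[[60, [-9.9, 39.0, 12.6], [0.0, 0.0, 0.071]], [60, [-19.8, 78.1, 25.1], [0.0, 0.0, 0.143]], [60, [-29.7, 117.1, 37.7], [0.0, 0.0, 0.214]], [60, [-39.5, 156.2, 50.2], [0.001, 0.0, 0.286]], [60, [-49.4, 195.2, 62.8], [0.001, 0.0, 0.357]], [60, [-59.3, 234.3, 75.4], [0.001, 0.0, 0.428]], [60, [-69.2, 273.3, 87.9], [0.001, 0.0, 0.5]], [60, [-79.1, 312.3, 100.5], [0.001, 0.0, 0.571]]]
```

Call:
play_rows:
  deltas:
    - [60,[-10,39,13],[0,0,0.07]]
    - [60,[-20,78,25],[0,0,0.14]]
    - [60,[-30,117,38],[0,0,0.21]]
    - [60,[-40,156,50],[0,0,0.28]]
    - [60,[-50,195,63],[0,0,0.36]]
    - [60,[-59,234,75],[0,0,0.43]]
    - [60,[-69,273,88],[0,0,0.5]]
    - [60,[-79,312,100],[0,0,0.57]]

```text
clock: 3.15
tcp_pos: [0.4687, -0.3135, 0.1799]
orientation: [3.011, -0.893, -0.001]
contact_force: [0.2, 1.0, -0.1]
grip_width: 0.0601
```

```bash
cat > capm.py <<'E'
from h import *
im,d,K,Rc,c=grab('wrist'); save(im,'w1'); P=cloud(d,K,Rc,c)
g=im.max(2); near=np.hypot(P[...,0]-.469,P[...,1]+.313)<.05
for lo,hi in((.012,.028),(.038,.056)):
    m=near&(d>0)&(P[...,2]>lo)&(P[...,2]<hi)&(g<90); q=P[m]; print(len(q))
    if len(q)<5: continue
    (a,b),(w,h),an=cv2.minAreaRect((q[:,:2]*1000).astype(np.float32)); v,u=np.nonzero(m)
    print(lo,q.mean(0).round(4),'rect',round(a,1),round(b,1),round(w,1),round(h,1),round(an,1),'z',np.median(q[:,2]).round(4),'px',u.mean().round(),v.mean().round())
plan((.469,-.313,.08),-123,4,60)
E
python3 capm.py
```

```text
1875
0.012 [ 0.4724 -0.3155  0.0195] rect 470.1 -314.0 56.2 57.1 52.1 z 0.0197 px 321.0 178.0
702
0.038 [ 0.4717 -0.3139  0.0438] rect 470.3 -313.2 13.5 44.5 56.4 z 0.0439 px 320.0 186.0
now [ 0.4654 -0.3189  0.1793] yaw -123.6 F [-2.7 -3.9  0.3] w 0.0601 j [-0.18  0.48  0.89  1.92 -0.45  0.95 -1.24] t 3.2
[[60, [-0.1, -1.9, 24.8], [0.001, -0.0, -0.002]], [60, [-0.1, -3.7, 49.6], [0.003, -0.0, -0.005]], [60, [-0.2, -5.6, 74.4], [0.004, -0.0, -0.007]], [60, [-0.2, -7.4, 99.2], [0.005, -0.0, -0.01]]]
```

View pics/w1.png

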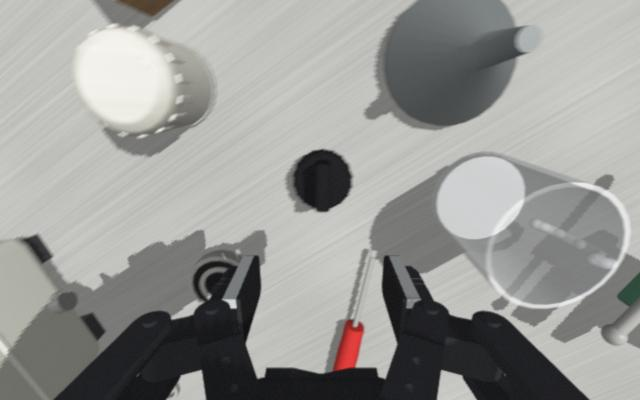

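Wrist view: cap at (322,180) with the bar upright in the image, jaws opening left/right across it; funnel, driver tip (375,255) and jug are clear of the fingers.

```bash
python3 -c "
from h import *
plan((.4705,-.3137,.07),-123.6,5,50)"
```

```text
now [ 0.4654 -0.3189  0.1793] yaw -123.6 F [-2.7 -3.9  0.3] w 0.0601 j [-0.18  0.48  0.89  1.92 -0.45  0.95 -1.24] t 3.2
[[50, [0.3, -1.5, 21.8], [0.001, -0.0, 0.0]], [50, [0.6, -3.1, 43.7], [0.002, -0.0, 0.0]], [50, [0.8, -4.6, 65.5], [0.003, -0.0, 0.001]], [50, [1.1, -6.2, 87.4], [0.004, -0.0, 0.001]], [50, [1.4, -7.7, 109.2], [0.005, -0.0, 0.001]]]
```

Call:
play_rows:
  deltas:
    - [50,[1,-7,22],[0.005,0,0]]
    - [50,[1.4,-7.7,44],[0.005,0,0]]
    - [50,[1.4,-7.7,66],[0.005,0,0]]
    - [50,[1.4,-7.7,88],[0.005,0,0]]
    - [50,[1.4,-7.7,109],[0.005,0,0]]
    - [50,[1.4,-7.7,109],[0.005,0,0]]
    - [50,[1.4,-7.7,109],[0.005,0,0]]

```text
clock: 4.08
tcp_pos: [0.4708, -0.3141, 0.0708]
orientation: [3.007, -0.907, 0.001]
contact_force: [0.7, 0.5, -0.4]
grip_width: 0.05
```

```bash
python3 capm.py; python3 -c "
from h import *
plan((.4705,-.3137,.0235),-123.6,3,50)"
```

```text
4108
0.012 [ 0.4738 -0.3154  0.0195] rect 470.2 -313.0 58.0 58.4 54.7 z 0.0198 px 321.0 222.0
1666
0.038 [ 0.4717 -0.3141  0.0438] rect 469.9 -312.9 13.7 46.1 55.9 z 0.044 px 321.0 241.0
now [ 0.4709 -0.3141  0.071 ] yaw -123.6 F [-0.9 -0.7 -0.1] w 0.05 j [-0.07  0.62  0.74  1.98 -0.61  0.76 -1.13] t 4.12
[[60, [-0.6, 0.0, -2.3], [0.0, -0.0, -0.002]], [60, [-1.1, 0.1, -4.5], [0.0, -0.001, -0.005]], [60, [-1.7, 0.1, -6.8], [0.0, -0.001, -0.007]], [60, [-2.2, 0.1, -9.0], [0.0, -0.001, -0.01]]]
now [ 0.4709 -0.3141  0.071 ] yaw -123.6 F [-0.9 -0.7 -0.1] w 0.05 j [-0.07  0.62  0.74  1.98 -0.61  0.76 -1.13] t 4.12
[[50, [-0.2, -0.0, 15.8], [0.0, -0.0, 0.0]], [50, [-0.4, -0.1, 31.7], [0.0, -0.001, 0.001]], [50, [-0.7, -0.1, 47.5], [0.0, -0.001, 0.001]]]
```

Call:
play_rows:
  deltas:
    - [50,[-1.3,0,16],[0,0,0]]
    - [50,[-1.3,0,32],[0,0,0]]
    - [50,[-1.3,0,47],[0,0,0]]
    - [50,[-1.3,0,47],[0,0,0]]
    - [5,[-1.3,0,47],[0,0,0]]
    - [5,[-1.3,0,47],[0,0,0]]
    - [5,[-1.3,0,47],[0,0,0]]
    - [5,[-1.3,0,47],[0,0,0]]
  squeeze: 60

```text
clock: 5.12
tcp_pos: [0.4704, -0.3138, 0.0246]
orientation: [3.007, -0.907, 0.004]
contact_force: [-0.6, -0.2, 5.6]
grip_width: 0.0131
```

```bash
python3 -c "
from h import *
plan((.47,-.313,.25),-123.6,5,5)"
```

```text
now [ 0.4704 -0.3138  0.0246] yaw -123.6 F [-0.6 -0.2  5.6] w 0.0131 j [-0.02  0.69  0.67  2.   -0.67  0.68 -1.07] t 5.12
[[5, [-0.0, -0.1, -45.1], [0.0, -0.001, 0.0]], [5, [-0.1, -0.2, -90.1], [0.0, -0.001, 0.0]], [5, [-0.1, -0.3, -135.2], [0.0, -0.002, 0.0]], [5, [-0.1, -0.4, -180.3], [0.0, -0.002, 0.001]], [5, [-0.2, -0.5, -225.4], [0.0, -0.003, 0.001]]]
```

Call:
play_rows:
  deltas:
    - [5,[0,0,-45],[0,0,0]]
    - [5,[0,0,-90],[0,0,0]]
    - [5,[0,0,-135],[0,0,0]]
    - [5,[0,0,-180],[0,0,0]]
    - [5,[0,0,-230],[0,0,0]]
    - [5,[0,0,-230],[0,0,0]]

```text
clock: 5.88
tcp_pos: [0.4714, -0.3149, 0.258]
orientation: [3.007, -0.907, 0.014]
contact_force: [-0.3, 0.6, -1.7]
grip_width: 0.0126
```

```bash
python3 -c "
from h import *
plan((.464,.071,.25),-85,8,5)"
```

```text
now [ 0.4714 -0.3149  0.258 ] yaw -123.6 F [-0.3  0.6 -1.7] w 0.0126 j [-0.26  0.39  0.97  1.84 -0.36  1.09 -1.32] t 5.88
[[5, [-27.4, -39.7, 0.8], [0.0, -0.001, -0.084]], [5, [-54.9, -79.4, 1.6], [0.0, -0.002, -0.168]], [5, [-82.3, -119.1, 2.4], [0.001, -0.003, -0.252]], [5, [-109.7, -158.7, 3.2], [0.001, -0.005, -0.336]], [5, [-137.2, -198.4, 4.1], [0.001, -0.006, -0.421]], [5, [-164.6, -238.1, 4.9], [0.001, -0.007, -0.505]], [5, [-192.1, -277.8, 5.7], [0.001, -0.008, -0.589]], [5, [-219.5, -317.5, 6.5], [0.002, -0.009, -0.673]]]
```

Call:
play_rows:
  deltas:
    - [5,[-31,-45,0],[0,0,-0.1]]
    - [5,[-63,-91,1],[0,0,-0.19]]
    - [5,[-94,-136,2],[0,0,-0.29]]
    - [5,[-125,-181,3],[0,0,-0.38]]
    - [5,[-157,-227,4],[0,0,-0.48]]
    - [5,[-188,-272,5],[0,-0.009,-0.58]]
    - [5,[-219.5,-317.5,6],[0,-0.009,-0.67]]
    - [5,[-219.5,-317.5,6],[0,-0.009,-0.67]]

```text
clock: 6.88
tcp_pos: [0.4627, 0.0757, 0.2492]
orientation: [3.137, 0.147, -0.004]
contact_force: [0.7, -0.4, -1.2]
grip_width: 0.0127
```

Call:
play_rows:
  deltas:
    - [5,[0,0,0],[0,0,0]]
    - [5,[0,0,0],[0,0,0]]

```text
clock: 7.12
tcp_pos: [0.4623, 0.0748, 0.2486]
orientation: [3.136, 0.144, -0.005]
contact_force: [-0.4, -1.0, -1.1]
grip_width: 0.0127
```

```bash
python3 - <<'E'
from h import *
im,d,K,Rc,c=grab('wrist'); save(im,'w2'); P=cloud(d,K,Rc,c); np.savez('pics/w2',im,d,K,Rc,c)
near=(d>0)&(np.hypot(P[...,0]-.535,P[...,1]-.072)<.035)
m=near&(P[...,2]>.178)&(P[...,2]<.197); q=P[m]; print(len(q),np.median(q[:,2]),((q.min(0)+q.max(0))/2).round(4),np.ptp(q,axis=0).round(4))
g=im.max(2)
m=(near&(g<110)&(P[...,2]>.18)).astype(np.uint8)
n,l,s,ce=cv2.connectedComponentsWithStats(m); i=1+s[1:,4].argmax(); print(s[i],ce[i],ray(*ce[i],.187,K,Rc,c).round(4))
cs,_=cv2.findContours((l==i).astype(np.uint8),0,1); e=cv2.fitEllipse(max(cs,key=len)); print(e,ray(*e[0],.187,K,Rc,c).round(4))
plan((.535,.071,.25),-85,4,5)
E
```

```text
3759 0.18603027893872956 [0.5352 0.0745 0.1836] [0.0477 0.046  0.0111]
[ 305   83   54   56 2354] [331.59728122 110.66694987] [0.5355 0.0754 0.187 ]
((331.63037109375, 110.66885375976562), (52.856204986572266, 55.11515808105469), 7.776269912719727) [0.5355 0.0754 0.187 ]
now [0.4625 0.0746 0.2488] yaw -84.8 F [ 0.2  0.2 -0.8] w 0.0129 j [-0.99  0.12  0.77  2.05 -0.1   1.01 -1.65] t 7.17
[[5, [18.0, 2.5, -0.3], [0.0, 0.001, 0.001]], [5, [35.9, 5.1, -0.7], [0.001, 0.002, 0.002]], [5, [53.9, 7.6, -1.0], [0.001, 0.002, 0.003]], [5, [71.9, 10.2, -1.4], [0.002, 0.003, 0.004]]]
```

View pics/w2.png

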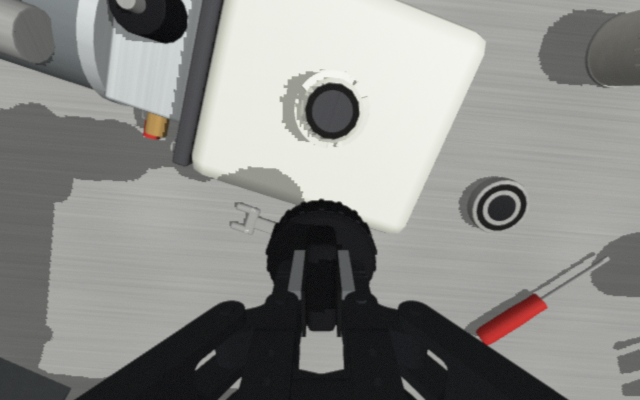

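Wrist view: seal disc at (332,111), ≈(0.5355, 0.075); cap in hand, centred at about column 322, level. I'll measure the cap-in-hand offset from the same frame.

```bash
python3 - <<'E'
from h import *
from scipy.optimize import least_squares
z=np.load('pics/w2.npz'); im,d,K,Rc,c=[z[f'arr_{i}'] for i in range(5)]
Rt,t,o=tool(); P=(cloud(d,K,Rc,c)-t)@Rt
s=np.s_[195:300,255:390]; p=P[s].reshape(-1,3); ok=d[s].ravel()>0
p=p[ok&(np.abs(p[:,2])<.03)]; print(len(p), np.percentile(p,[1,50,99],axis=0).round(4).tolist())
# top face outline: black mask contour, upper arc, cast on the disc's rim-top plane
b=((im.max(2)<60)).astype(np.uint8); 
pts=[]
for u in range(272,374,3):
    v=195+np.argmax(b[195:300,u]>0); pts.append((u,v))
Q=[]
for u,v in pts:
    for zz in (t[2]-.0041,): Q.append((ray(u,v,zz,K,Rc,c)-t)@Rt)
Q=np.array(Q); f=lambda x,rad: np.hypot(Q[:,0]-x[0],Q[:,1]-x[1])-rad
a=least_squares(lambda x:f(x,.0295),[0,0],loss='soft_l1',f_scale=.001).x
b2=least_squares(lambda x:f(x,x[2]),[0,0,.03],loss='soft_l1',f_scale=.001).x
print('cap in tool',a.round(4),b2.round(4)); 
print('neck in tool',(Rt.T@(np.array([.5355,.0752,.187])-t)).round(4))
E
```

```text
8409 [[-0.0066, -0.0283, -0.029], [0.0118, -0.0012, 0.0042], [0.0279, 0.0262, 0.0232]]
cap in tool [ 0.0041 -0.001 ] [ 0.0083 -0.0009  0.0258]
neck in tool [0.0729 0.0059 0.0616]
```

```bash
python3 -c "
from h import *
plan((.536,.0742,.2145),-85,4,5)"
```

```text
now [0.4625 0.0746 0.2488] yaw -84.8 F [ 0.2  0.2 -0.8] w 0.0129 j [-0.99  0.12  0.77  2.05 -0.1   1.01 -1.65] t 7.17
[[5, [18.3, 1.8, 8.5], [0.0, 0.001, 0.001]], [5, [36.6, 3.5, 17.1], [0.001, 0.002, 0.002]], [5, [54.9, 5.3, 25.6], [0.001, 0.002, 0.003]], [5, [73.3, 7.0, 34.1], [0.002, 0.003, 0.004]]]
```

Call:
play_rows:
  deltas:
    - [5,[18,1.8,0],[0,0.003,0]]
    - [5,[37,3.5,0],[0,0.003,0]]
    - [5,[55,5.3,0],[0,0.003,0]]
    - [5,[73.3,7,0],[0,0.003,0]]
    - [5,[73.3,7,10],[0,0.003,0]]
    - [5,[73.3,7,20],[0,0.003,0]]
    - [5,[73.3,7,30],[0,0.003,0]]
    - [5,[73.3,7,34],[0,0.003,0]]

```text
clock: 8.18
tcp_pos: [0.5351, 0.0742, 0.2137]
orientation: [3.136, 0.143, -0.002]
contact_force: [-0.2, -0.2, -0.1]
grip_width: 0.0126
```

```bash
python3 -c "
from h import *
plan((.536,.0742,.206),-85,4,5)"
```

```text
now [0.5351 0.0742 0.2137] yaw -84.8 F [-0.2 -0.2 -0.1] w 0.0126 j [-0.85  0.33  0.74  1.93 -0.27  0.98 -1.46] t 8.18
[[5, [0.2, 0.0, 1.9], [0.0, 0.0, 0.001]], [5, [0.5, 0.0, 3.9], [0.001, 0.001, 0.002]], [5, [0.7, 0.0, 5.8], [0.001, 0.001, 0.003]], [5, [0.9, 0.1, 7.7], [0.002, 0.002, 0.004]]]
```

Call:
play_rows:
  deltas:
    - [5,[0.9,0,2],[0,0,0]]
    - [5,[0.9,0,4],[0,0,0]]
    - [5,[0.9,0,6],[0,0,0]]
    - [5,[0.9,0,6],[0,0,0]]

```text
clock: 8.68
tcp_pos: [0.536, 0.0743, 0.2077]
orientation: [3.136, 0.144, -0.002]
contact_force: [0.8, -0.6, 0.9]
grip_width: 0.0125
```

Call:
play_rows:
  deltas:
    - [5,[0,0,1],[0,0,0]]
    - [5,[0,0,2],[0,0,0]]
    - [5,[0,0,2],[0,0,0]]

```text
clock: 9.05
tcp_pos: [0.536, 0.0743, 0.2056]
orientation: [3.136, 0.144, -0.002]
contact_force: [-0.8, 0.4, -0.2]
grip_width: 0.0128
```

Call:
play_rows:
  deltas:
    - [5,[0,0,1],[0,0,0]]
    - [5,[0,0,2],[0,0,0]]
    - [5,[0,0,2],[0,0,0]]

```text
clock: 9.43
tcp_pos: [0.5359, 0.0742, 0.2035]
orientation: [3.136, 0.143, -0.003]
contact_force: [0.2, -0.8, -1.2]
grip_width: 0.0122
```

Call:
play_rows:
  deltas:
    - [5,[0,0,1],[0,0,0]]
    - [5,[0,0,1],[0,0,0]]

```text
clock: 9.68
tcp_pos: [0.5358, 0.0743, 0.2024]
orientation: [3.136, 0.143, -0.003]
contact_force: [0.5, -0.4, -0.3]
grip_width: 0.0127
```

Height now about +13.3; still free.

Call:
play_rows:
  deltas:
    - [5,[0,0,1],[0,0,0]]
    - [5,[0,0,1],[0,0,0]]

```text
clock: 9.93
tcp_pos: [0.536, 0.0742, 0.2016]
orientation: [3.136, 0.143, -0.003]
contact_force: [-0.6, -0.1, 2.4]
grip_width: 0.0126
```

Call:
play_rows:
  deltas:
    - [5,[0,0,1],[0,0,0]]
    - [5,[0,0,1],[0,0,0]]

```text
clock: 10.18
tcp_pos: [0.5361, 0.0742, 0.2014]
orientation: [3.137, 0.143, -0.003]
contact_force: [-3.1, 0.5, 8.7]
grip_width: 0.0125
```

Call:
play_rows:
  deltas:
    - [5,[-0.3,0,0.6],[0,0,-0.1]]
    - [5,[-0.3,0,0.4],[0,0,-0.2]]
    - [5,[-0.3,0,0.2],[0,0,-0.3]]

```text
clock: 10.55
tcp_pos: [0.5368, 0.0745, 0.2024]
orientation: [3.081, 0.615, 0.001]
contact_force: [-1.5, 0.3, 8.2]
grip_width: 0.0129
```

Call:
play_rows:
  deltas:
    - [5,[0,0,0.6],[0,0,-0.1]]
    - [5,[0,0,0.4],[0,0,-0.2]]
    - [5,[0,0,0.2],[0,0,-0.3]]

```text
clock: 10.92
tcp_pos: [0.5371, 0.0751, 0.2033]
orientation: [-2.952, -1.072, -0.003]
contact_force: [-3.8, 0.8, 11.8]
grip_width: 0.0127
```

Call:
play_rows:
  deltas:
    - [5,[-0.6,0,0.4],[0,0,-0.1]]
    - [5,[-0.6,0,0.2],[0,0,-0.2]]
    - [5,[-0.6,0,0],[0,0,-0.3]]

```text
clock: 11.3
tcp_pos: [0.5369, 0.0756, 0.2042]
orientation: [-2.755, -1.505, -0.005]
contact_force: [-1.5, 2.3, 6.9]
grip_width: 0.0125
```

Call:
play_rows:
  deltas:
    - [5,[-0.3,0,0.5],[0,0,-0.1]]
    - [5,[-0.3,0,0.4],[0,0,-0.2]]
    - [5,[-0.3,0,0.3],[0,0,-0.3]]

```text
clock: 11.68
tcp_pos: [0.5364, 0.0754, 0.2037]
orientation: [-2.496, -1.904, -0.005]
contact_force: [0.5, 0.6, -0.5]
grip_width: 0.0127
```

Force vanished: something dropped. Feel downward without turning.

Call:
play_rows:
  deltas:
    - [5,[0,0,1],[0,0,0]]
    - [5,[0,0,2],[0,0,0]]
    - [5,[0,0,2],[0,0,0]]

```text
clock: 12.05
tcp_pos: [0.5364, 0.0754, 0.2017]
orientation: [-2.497, -1.902, -0.004]
contact_force: [0.0, -0.1, 1.7]
grip_width: 0.0128
```

Call:
play_rows:
  deltas:
    - [5,[0,0,1],[0,0,0]]
    - [5,[0,0,1],[0,0,0]]

```text
clock: 12.3
tcp_pos: [0.5365, 0.0754, 0.2014]
orientation: [-2.498, -1.901, -0.005]
contact_force: [-2.7, -0.1, 6.7]
grip_width: 0.0125
```

The 3 mm false drop (contact again at +12.4). Continue backwards.

Call:
play_rows:
  deltas:
    - [5,[0,0,0.6],[0,0,-0.1]]
    - [5,[0,0,0.4],[0,0,-0.2]]
    - [5,[0,0,0.2],[0,0,-0.3]]

```text
clock: 12.68
tcp_pos: [0.5358, 0.076, 0.2011]
orientation: [-2.181, -2.256, -0.005]
contact_force: [-0.6, 0.5, -0.8]
grip_width: 0.0125
```

Call:
play_rows:
  deltas:
    - [5,[0,0,0.4],[0,0,-0.1]]
    - [5,[0,0,0.3],[0,0,-0.2]]
    - [5,[0,0,0.1],[0,0,-0.3]]

```text
clock: 13.05
tcp_pos: [0.5356, 0.0761, 0.2008]
orientation: [-1.816, -2.559, -0.005]
contact_force: [-1.5, -0.3, 0.4]
grip_width: 0.0127
```

```bash
python3 -c "
from h import *
plan((.536,.0742,.206),-85,1,5)"
```

```text
now [0.5356 0.0761 0.2008] yaw 19.3 F [-1.5 -0.3  0.4] w 0.0127 j [-0.53  0.3   0.34  1.93 -0.13  0.94  0.21] t 13.05
[[5, [-1.9, -0.3, -5.2], [-0.003, -0.004, 1.82]]]
```

Force gone again; feel down.

Call:
play_rows:
  deltas:
    - [5,[0,0,1],[0,0,0]]
    - [5,[0,0,2],[0,0,0]]
    - [5,[0,0,2],[0,0,0]]

```text
clock: 13.42
tcp_pos: [0.5359, 0.0761, 0.2003]
orientation: [-1.819, -2.557, -0.006]
contact_force: [-5.7, -0.3, 14.6]
grip_width: 0.0127
```

Call:
play_rows:
  deltas:
    - [5,[0,0,0.8],[0,0,0]]
    - [5,[0,0,0.8],[0,0,0]]

```text
clock: 13.68
tcp_pos: [0.5359, 0.0761, 0.2004]
orientation: [-1.822, -2.555, -0.007]
contact_force: [-5.2, -0.6, 11.4]
grip_width: 0.0126
```

Call:
play_rows:
  deltas:
    - [5,[0,0,0.7],[0,0,0]]
    - [5,[0,0,0.7],[0,0,0]]

```text
clock: 13.92
tcp_pos: [0.5359, 0.076, 0.2005]
orientation: [-1.825, -2.553, -0.007]
contact_force: [-3.4, -0.7, 8.3]
grip_width: 0.0128
```

Contact at about +11.4 rather than climbing; check cap's tilt and yaw in the hand from both cameras.

```bash
python3 - <<'E'
from h import *
w=grab('wrist'); s=grab('scene'); np.savez('pics/w3',*w); np.savez('pics/s3',*s)
a=cv2.resize(w[0][150:400,180:460],(560,500)); b=cv2.resize(s[0][70:190,340:460],(500,500),interpolation=cv2.INTER_CUBIC)[:, :240*2][:, :]
save(cv2.resize(np.hstack([a,b]),(800,385)),'c3')
# tilt of disc top in hand from wrist depth
Rt,t,o=tool(); im,d,K,Rc,c=w; P=(cloud(d,K,Rc,c)-t)@Rt
m=(d>0)&(np.abs(P[...,1])>.012)&(np.abs(P[...,1])<.024)&(P[...,0]>-.005)&(P[...,0]<.022)&(np.abs(P[...,2])<.015)
q=P[m]; A=np.c_[q[:,:2],np.ones(len(q))]
x=np.linalg.lstsq(A,q[:,2],rcond=None)[0]; k=np.abs(A@x-q[:,2])<.002; x=np.linalg.lstsq(A[k],q[k,2],rcond=None)[0]
print('slope tool x,y',x[:2].round(3),'z0',x[2].round(4),k.sum(), len(q)); print(o['contact_force'].round(1),o['moment'].round(2))
z=np.load('pics/w2.npz'); im,d,K,Rc,c=[z[f'arr_{i}'] for i in range(5)]
E
```

```text
slope tool x,y [ 0.118 -0.   ] z0 0.003 810 2009
[-3.6 -1.   9.1] [-0.24  0.96  0.04]
```

View pics/c3.png

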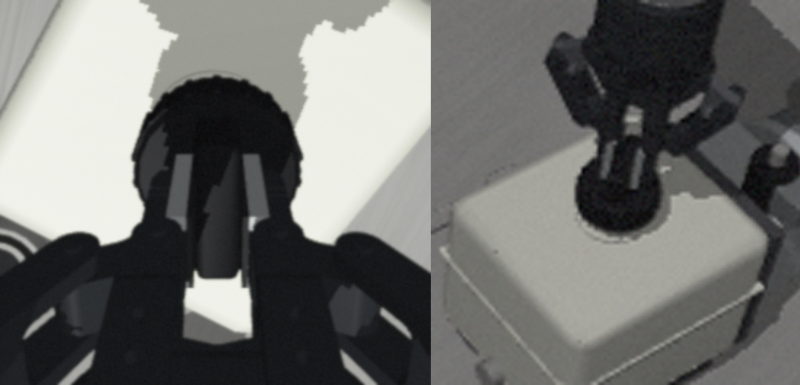

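The cap looks pitched about the jaw axis (bar end now shows light at (220,240)). Compare with the earlier frame.

```bash
cat > tilt.py <<'E'
from h import *
def tilt(w,Rt,t):
    im,d,K,Rc,c=w; P=(cloud(d,K,Rc,c)-t)@Rt
    m=(d>0)&(np.abs(P[...,1])>.012)&(np.abs(P[...,1])<.024)&(P[...,0]>-.005)&(P[...,0]<.022)&(P[...,2]>-.004)&(P[...,2]<.011)&(im.max(2)<90)
    q=P[m]; A=np.c_[q[:,:2],np.ones(len(q))]; k=np.ones(len(q),bool)
    for _ in range(5):
        x=np.linalg.lstsq(A[k],q[k,2],rcond=None)[0]; k=np.abs(A@x-q[:,2])<.0015
    return x.round(4),k.sum(),len(q)
if __name__=='__main__':
    L=lambda n:[np.load(f'pics/{n}.npz')[f'arr_{i}'] for i in range(5)]
    T=np.array(r.camera_model('wrist')['T_tool_cam'])
    for n in('w2','w3'):
        w=L(n); Rt=w[3]@T[:3,:3].T; t=w[4]-Rt@T[:3,3]; print(n,tilt(w,Rt,t))
E
python3 tilt.py
```

```text
w2 (array([0.0179, 0.0008, 0.0046]), np.int64(1517), 1686)
w3 (array([0.0201, 0.0045, 0.0046]), np.int64(1512), 1687)
```

Cap is still level in the hand (no change from before). The heights fit the 120° period: the +12.4 floor was the false drop, the true gap lies between yaw −15° and about −4°, and I turned past it onto the next land (+11.4 at 19°). Lift, return clear of the thread, and creep through the gap feeding down.

```bash
python3 -c "
from h import *
plan((.5354,.0759,.2085),-17,4,5)"
```

```text
now [0.5359 0.076  0.2005] yaw 18.9 F [-3.6 -1.   9.1] w 0.0128 j [-0.53  0.3   0.34  1.93 -0.13  0.93  0.2 ] t 14.03
[[5, [0.0, -0.1, -2.0], [-0.0, -0.001, 0.157]], [5, [0.1, -0.2, -4.0], [-0.0, -0.003, 0.313]], [5, [0.1, -0.3, -6.0], [-0.0, -0.004, 0.47]], [5, [0.1, -0.4, -8.0], [-0.0, -0.006, 0.626]]]
```

Call:
play_rows:
  deltas:
    - [5,[0,0,-4],[0,0,0]]
    - [5,[0,0,-8],[0,-0.006,0]]
    - [5,[0,-0.2,-8],[0,-0.006,0.16]]
    - [5,[0,-0.4,-8],[0,-0.006,0.32]]
    - [5,[0,-0.4,-8],[0,-0.006,0.48]]
    - [5,[0,-0.4,-8],[0,-0.006,0.626]]
    - [5,[0,-0.4,-8],[0,-0.006,0.626]]

```text
clock: 14.9
tcp_pos: [0.5356, 0.076, 0.2085]
orientation: [2.524, 1.87, -0.0]
contact_force: [0.4, -0.1, -0.3]
grip_width: 0.0128
```

```bash
python3 -c "
from h import *
plan((.5354,.0759,.2025),-17,4,5)"
```

```text
now [0.5356 0.076  0.2085] yaw -16.9 F [ 0.4 -0.1 -0.3] w 0.0128 j [-0.64  0.3   0.46  1.93 -0.16  0.95 -0.39] t 14.9
[[5, [-0.0, -0.0, 1.5], [0.0, 0.0, 0.0]], [5, [-0.1, -0.1, 3.0], [0.0, 0.0, 0.001]], [5, [-0.1, -0.1, 4.5], [0.0, 0.0, 0.001]], [5, [-0.2, -0.2, 6.0], [0.0, 0.001, 0.001]]]
```

Call:
play_rows:
  deltas:
    - [5,[0,0,2],[0,0,0]]
    - [5,[0,0,4],[0,0,0]]
    - [5,[0,0,6],[0,0,0]]
    - [5,[0,0,7.2],[0,0,0]]
    - [5,[0,0,7.2],[0,0,0]]

```text
clock: 15.52
tcp_pos: [0.5357, 0.0759, 0.2015]
orientation: [2.524, 1.87, 0.0]
contact_force: [-0.9, -0.8, 1.7]
grip_width: 0.0128
```

Call:
play_rows:
  deltas:
    - [5,[0,0,0.5],[0,0,-0.05]]
    - [5,[0,0,0.9],[0,0,-0.07]]
    - [5,[0,0,0.9],[0,0,-0.07]]

```text
clock: 15.9
tcp_pos: [0.536, 0.076, 0.2015]
orientation: [2.457, 1.957, 0.002]
contact_force: [-2.2, 0.5, 8.5]
grip_width: 0.0128
```

Call:
play_rows:
  deltas:
    - [5,[0,0,0.6],[0,0,-0.05]]
    - [5,[0,0,0.8],[0,0,-0.07]]
    - [5,[0,0,0.8],[0,0,-0.07]]

```text
clock: 16.27
tcp_pos: [0.5363, 0.0763, 0.2018]
orientation: [-2.388, -2.042, -0.003]
contact_force: [-3.3, 1.2, 8.2]
grip_width: 0.0128
```

Call:
play_rows:
  deltas:
    - [5,[0,0,0.6],[0,0,-0.05]]
    - [5,[0,0,0.8],[0,0,-0.07]]
    - [5,[0,0,0.8],[0,0,-0.07]]

```text
clock: 16.65
tcp_pos: [0.5359, 0.0769, 0.2017]
orientation: [-2.313, -2.124, -0.004]
contact_force: [-4.3, 1.7, 7.7]
grip_width: 0.0125
```

Call:
play_rows:
  deltas:
    - [5,[-0.5,0,0.6],[0,0,-0.04]]
    - [5,[-0.5,0,0.8],[0,0,-0.05]]
    - [5,[-0.5,0,0.8],[0,0,-0.05]]

```text
clock: 17.02
tcp_pos: [0.5355, 0.0769, 0.2013]
orientation: [-2.258, -2.18, -0.004]
contact_force: [-2.8, 1.2, 4.0]
grip_width: 0.0124
```

```bash
python3 -c "
from h import *
plan((.5352,.0759,.2025),0,1,5)"
```

```text
now [0.5355 0.0769 0.2013] yaw -2.0 F [-2.8  1.2  4. ] w 0.0124 j [-0.59  0.3   0.41  1.93 -0.15  0.94 -0.14] t 17.02
[[5, [-1.0, -0.3, -1.2], [0.0, -0.004, -0.035]]]
```

Slight give; recentre and press without turning.

Call:
play_rows:
  deltas:
    - [5,[-0.6,-0.2,0.4],[0,0,0]]
    - [5,[-1,-0.3,0.8],[0,0,0]]
    - [5,[-1,-0.3,0.8],[0,0,0]]

```text
clock: 17.4
tcp_pos: [0.5351, 0.0758, 0.2002]
orientation: [-2.258, -2.18, -0.004]
contact_force: [-1.5, 0.5, 1.2]
grip_width: 0.0126
```

Call:
play_rows:
  deltas:
    - [5,[0,0,0.8],[0,0,-0.03]]
    - [5,[0,0,0.8],[0,0,-0.03]]

```text
clock: 17.65
tcp_pos: [0.5351, 0.0756, 0.1995]
orientation: [-2.225, -2.215, -0.004]
contact_force: [-0.5, 0.6, 4.2]
grip_width: 0.0128
```

Falling in (+10.4). Keep feeding down.

Call:
play_rows:
  deltas:
    - [5,[0,0,0.9],[0,0,0]]
    - [5,[0,0,0.9],[0,0,0]]

```text
clock: 17.9
tcp_pos: [0.5352, 0.0756, 0.1993]
orientation: [-2.225, -2.215, -0.004]
contact_force: [-3.2, 0.1, 8.6]
grip_width: 0.0126
```

Call:
play_rows:
  deltas:
    - [5,[-0.3,0,0.8],[0,0,0]]
    - [5,[-0.3,0,0.8],[0,0,0]]

```text
clock: 18.15
tcp_pos: [0.5352, 0.0756, 0.1993]
orientation: [-2.224, -2.214, -0.005]
contact_force: [-4.7, 0.9, 10.2]
grip_width: 0.0128
```

The picture is now clear: ramp at yaw −0.2° is +10.2, so extrapolating back the land is at +8 near yaw −35°, and peak 15.5 was there too. The +12.4 shelf (−17…−5°) is the top of the stop, which I'd skipped onto. True slot is just past −33°. Lift, go back to −40°, and creep.

```bash
python3 -c "
from h import *
plan((.5355,.0755,.2082),-40,5,5)"
```

```text
now [0.5352 0.0756 0.1993] yaw -0.3 F [-4.7  0.9 10.2] w 0.0128 j [-0.58  0.3   0.4   1.93 -0.15  0.93 -0.11] t 18.15
[[5, [-0.0, 0.1, -1.8], [-0.0, -0.001, 0.139]], [5, [-0.0, 0.1, -3.6], [-0.001, -0.002, 0.277]], [5, [-0.1, 0.2, -5.3], [-0.001, -0.003, 0.416]], [5, [-0.1, 0.2, -7.1], [-0.001, -0.004, 0.555]], [5, [-0.1, 0.3, -8.9], [-0.002, -0.004, 0.694]]]
```

Call:
play_rows:
  deltas:
    - [5,[0,0,-5],[0,-0.004,0]]
    - [5,[0,0.2,-9],[0,-0.004,0]]
    - [5,[0,0.3,-9],[0,-0.004,0.17]]
    - [5,[0,0.3,-9],[0,-0.004,0.34]]
    - [5,[0,0.3,-9],[0,-0.004,0.52]]
    - [5,[0,0.3,-9],[0,-0.004,0.694]]
    - [5,[0,0.3,-9],[0,-0.004,0.694]]

```text
clock: 19.02
tcp_pos: [0.5355, 0.0756, 0.2082]
orientation: [-2.845, -1.329, 0.002]
contact_force: [0.5, 0.2, -0.2]
grip_width: 0.0127
```

```bash
python3 -c "
from h import *
plan((.5355,.0755,.2035),-40,3,5)"
```

```text
now [0.5355 0.0756 0.2082] yaw -39.9 F [ 0.5  0.2 -0.2] w 0.0127 j [-0.7   0.31  0.54  1.93 -0.19  0.96 -0.76] t 19.02
[[5, [-0.0, 0.0, 1.6], [-0.0, 0.0, 0.0]], [5, [-0.1, 0.0, 3.2], [-0.001, 0.0, 0.001]], [5, [-0.1, 0.0, 4.7], [-0.001, 0.0, 0.001]]]
```

Call:
play_rows:
  deltas:
    - [5,[0,0,2],[0,0,0]]
    - [5,[0,0,4],[0,0,0]]
    - [5,[0,0,4.7],[0,0,0]]
    - [5,[0,0,4.7],[0,0,0]]

```text
clock: 19.52
tcp_pos: [0.5356, 0.0755, 0.2041]
orientation: [-2.844, -1.33, 0.001]
contact_force: [-1.8, -0.4, 6.1]
grip_width: 0.0126
```

Call:
play_rows:
  deltas:
    - [5,[0,0,0.5],[0,0,-0.04]]
    - [5,[0,0,0.5],[0,0,-0.07]]
    - [5,[0,0,0.5],[0,0,-0.07]]

```text
clock: 19.9
tcp_pos: [0.5361, 0.0754, 0.2043]
orientation: [-2.795, -1.43, -0.001]
contact_force: [-0.2, 0.2, 5.1]
grip_width: 0.0124
```

Call:
play_rows:
  deltas:
    - [5,[0,0,0.6],[0,0,-0.04]]
    - [5,[0,0,0.8],[0,0,-0.04]]

```text
clock: 20.15
tcp_pos: [0.5366, 0.0754, 0.2042]
orientation: [-2.765, -1.488, -0.003]
contact_force: [-2.1, -0.7, 7.8]
grip_width: 0.0127
```

Call:
play_rows:
  deltas:
    - [5,[-0.5,-0.9,0.5],[0,0,-0.02]]
    - [5,[-0.5,-0.9,0.8],[0,0,-0.03]]
    - [5,[-0.5,-0.9,0.8],[0,0,-0.03]]

```text
clock: 20.52
tcp_pos: [0.5364, 0.0756, 0.2042]
orientation: [-2.742, -1.53, -0.006]
contact_force: [0.3, 0.5, 5.5]
grip_width: 0.0125
```

Call:
play_rows:
  deltas:
    - [5,[0,0,0.8],[0,0,-0.03]]
    - [5,[0,0,0.8],[0,0,-0.03]]

```text
clock: 20.78
tcp_pos: [0.5367, 0.0762, 0.2039]
orientation: [-2.717, -1.572, -0.007]
contact_force: [-2.0, 1.2, 6.7]
grip_width: 0.0125
```

Starting to slide; recentre without turning.

Call:
play_rows:
  deltas:
    - [5,[-0.5,-0.4,0.5],[0,-0.006,0]]
    - [5,[-1,-0.7,0.8],[0,-0.006,0]]
    - [5,[-1,-0.7,0.8],[0,-0.006,0]]

```text
clock: 21.15
tcp_pos: [0.5365, 0.0764, 0.204]
orientation: [2.718, 1.574, 0.003]
contact_force: [-0.6, 1.2, 6.0]
grip_width: 0.0122
```

Call:
play_rows:
  deltas:
    - [5,[0,0,0.8],[0,0,0]]
    - [5,[0,0,0.8],[0,0,0]]

```text
clock: 21.4
tcp_pos: [0.5367, 0.0766, 0.2039]
orientation: [2.718, 1.575, 0.004]
contact_force: [-1.7, 0.2, 8.2]
grip_width: 0.0128
```

Call:
play_rows:
  deltas:
    - [5,[-0.8,-0.5,0.4],[0,0,-0.03]]
    - [5,[-0.8,-0.5,0.7],[0,0,-0.04]]
    - [5,[-0.8,-0.5,0.7],[0,0,-0.04]]

```text
clock: 21.78
tcp_pos: [0.5364, 0.077, 0.2037]
orientation: [-2.685, -1.631, -0.007]
contact_force: [0.5, 2.6, 5.6]
grip_width: 0.0124
```

Call:
play_rows:
  deltas:
    - [5,[-0.8,-0.5,0.7],[0,0,0]]
    - [5,[-0.8,-0.5,0.7],[0,0,0]]

```text
clock: 22.02
tcp_pos: [0.5363, 0.0771, 0.2037]
orientation: [-2.684, -1.631, -0.01]
contact_force: [-0.3, 1.9, 6.7]
grip_width: 0.0128
```

```bash
python3 -c "
from h import *
plan((.5355,.0756,.2035),-27,1,5)"
```

```text
now [0.5363 0.0771 0.2037] yaw -27.4 F [-0.3  1.9  6.7] w 0.0128 j [-0.66  0.31  0.49  1.93 -0.18  0.94 -0.56] t 22.02
[[5, [-1.7, 0.0, 0.2], [0.003, -0.006, -0.007]]]
```

Call:
play_rows:
  deltas:
    - [5,[-1,0,0],[0,-0.006,0]]
    - [5,[-2,0,0.3],[0,-0.006,0]]
    - [5,[-2,0,0.8],[0,-0.006,0]]

```text
clock: 22.4
tcp_pos: [0.5352, 0.0751, 0.2026]
orientation: [2.682, 1.63, 0.001]
contact_force: [0.9, 1.7, 2.7]
grip_width: 0.0128
```

Call:
play_rows:
  deltas:
    - [5,[-0.5,0,0.8],[0,0,0]]
    - [5,[-0.5,0,0.8],[0,0,0]]

```text
clock: 22.65
tcp_pos: [0.5352, 0.075, 0.2019]
orientation: [2.682, 1.631, 0.002]
contact_force: [1.5, 3.1, 2.7]
grip_width: 0.0127
```

It dropped once recentred; feed down, staying at this yaw.

Call:
play_rows:
  deltas:
    - [5,[0.3,0,1],[0,0,0]]
    - [5,[0.3,0,1],[0,0,0]]

```text
clock: 22.9
tcp_pos: [0.5352, 0.0752, 0.2007]
orientation: [2.682, 1.631, 0.002]
contact_force: [0.6, 2.1, 2.8]
grip_width: 0.0132
```

Call:
play_rows:
  deltas:
    - [5,[0,0,0.8],[0,0,0]]
    - [5,[0,0,0.8],[0,0,0]]

```text
clock: 23.15
tcp_pos: [0.5352, 0.0753, 0.1998]
orientation: [2.682, 1.631, 0.002]
contact_force: [0.7, 1.9, 1.6]
grip_width: 0.0124
```

Call:
play_rows:
  deltas:
    - [5,[0.2,0,1],[0,0,0]]
    - [5,[0.2,0,1.4],[0,0,0]]
    - [5,[0.2,0,1.4],[0,0,0]]

```text
clock: 23.52
tcp_pos: [0.5348, 0.0748, 0.1979]
orientation: [2.682, 1.63, -0.001]
contact_force: [1.0, -0.6, -0.5]
grip_width: 0.0129
```

Call:
play_rows:
  deltas:
    - [5,[0,0,0.8],[0,0,0]]
    - [5,[0,0,0.8],[0,0,0]]

```text
clock: 23.78
tcp_pos: [0.5348, 0.0748, 0.1973]
orientation: [2.682, 1.63, -0.001]
contact_force: [-0.4, 0.9, 2.7]
grip_width: 0.0126
```

Call:
play_rows:
  deltas:
    - [5,[0,0,0.7],[0,0,0]]
    - [5,[0,0,0.7],[0,0,0]]

```text
clock: 24.02
tcp_pos: [0.5349, 0.0747, 0.1971]
orientation: [2.683, 1.63, -0.0]
contact_force: [-0.6, 0.3, 6.7]
grip_width: 0.0126
```

At +8.0 and resting in the thread. Now screw clockwise, following 3.44 mm/rad.

Call:
play_rows:
  deltas:
    - [5,[0,0,0.3],[0,0,0.07]]
    - [5,[0,0,0.5],[0,0,0.14]]
    - [5,[0,0,0.8],[0,0,0.21]]
    - [5,[0,0,1],[0,0,0.28]]

```text
clock: 24.52
tcp_pos: [0.5348, 0.0748, 0.1961]
orientation: [2.885, 1.237, 0.0]
contact_force: [0.3, 1.1, 2.0]
grip_width: 0.0128
```

```bash
python3 -c "
from h import *
plan((.5349,.0747,.1961),-43,1,5);print(r.get_obs()['moment'])"
```

```text
now [0.5348 0.0748 0.1961] yaw -43.6 F [0.3 1.1 2. ] w 0.0128 j [-0.7   0.32  0.55  1.95 -0.21  0.93 -0.81] t 24.52
[[5, [-0.0, 0.1, -0.0], [0.002, 0.001, -0.01]]]
[ 0.18022155  0.03812095 -0.02206541]
```

Sinking as expected (+7.0 after 16°), no jam.

Call:
play_rows:
  deltas:
    - [5,[0,0,0.25],[0,0,0.07]]
    - [5,[0,0,0.5],[0,0,0.14]]
    - [5,[0,0,0.75],[0,0,0.21]]
    - [5,[0,0,1],[0,0,0.28]]

```text
clock: 25.02
tcp_pos: [0.5349, 0.0751, 0.1951]
orientation: [3.031, 0.819, 0.001]
contact_force: [0.2, 0.6, 2.7]
grip_width: 0.0124
```

Call:
play_rows:
  deltas:
    - [5,[0,0,0.25],[0,0,0.07]]
    - [5,[0,0,0.5],[0,0,0.14]]
    - [5,[0,0,0.5],[0,0,0.14]]

```text
clock: 25.4
tcp_pos: [0.535, 0.0752, 0.1947]
orientation: [3.08, 0.606, 0.002]
contact_force: [-0.8, 0.7, 2.1]
grip_width: 0.0125
```

```bash
python3 -c "
from h import *
plan((.5349,.0747,.1941),-68,1,5);print(r.get_obs()['moment'])"
```

```text
now [0.535  0.0752 0.1947] yaw -67.7 F [-0.8  0.7  2.1] w 0.0125 j [-0.78  0.34  0.65  1.95 -0.25  0.93 -1.19] t 25.4
[[5, [-0.3, 0.4, 0.6], [0.002, -0.001, 0.005]]]
[ 0.16860237  0.02856123 -0.02645842]
```

Call:
play_rows:
  deltas:
    - [5,[0,0,0.25],[0,0,0.07]]
    - [5,[0,0,0.5],[0,0,0.15]]
    - [5,[0,0,0.5],[0,0,0.15]]

```text
clock: 25.78
tcp_pos: [0.535, 0.0751, 0.1943]
orientation: [3.117, 0.377, 0.002]
contact_force: [-0.2, 0.2, 3.1]
grip_width: 0.0127
```

Call:
play_rows:
  deltas:
    - [5,[0,0,0.25],[0,0,0.07]]
    - [5,[0,0,0.5],[0,0,0.15]]
    - [5,[0,0,0.5],[0,0,0.15]]

```text
clock: 26.15
tcp_pos: [0.5352, 0.075, 0.1939]
orientation: [3.136, 0.146, 0.003]
contact_force: [0.3, -0.0, 4.3]
grip_width: 0.013
```

```bash
python3 -c "
from h import *
plan((.5349,.0747,.1935),-85,1,5);print(r.get_obs()['moment'])"
```

```text
now [0.5352 0.075  0.1939] yaw -84.7 F [ 0.3 -0.   4.3] w 0.013 j [-0.83  0.36  0.72  1.95 -0.29  0.93 -1.45] t 26.15
[[5, [-0.3, 0.2, 0.4], [0.002, -0.002, 0.006]]]
[0.0689514  0.08583341 0.01818081]
```

Call:
play_rows:
  deltas:
    - [5,[0,0,0.2],[0,0,0.05]]
    - [5,[0,0,0.3],[0,0,0.08]]
    - [5,[0,0,0.3],[0,0,0.08]]

```text
clock: 26.52
tcp_pos: [0.5354, 0.0748, 0.1938]
orientation: [3.139, 0.023, 0.004]
contact_force: [-0.6, 0.1, 5.6]
grip_width: 0.0129
```

```bash
python3 -c "
from h import *
plan((.5349,.0747,.1935),-90,1,5);print(r.get_obs()['moment'])"
```

```text
now [0.5354 0.0748 0.1938] yaw -89.2 F [-0.6  0.1  5.6] w 0.0129 j [-0.84  0.36  0.73  1.95 -0.3   0.93 -1.52] t 26.52
[[5, [-0.5, 0.1, 0.3], [0.002, -0.002, 0.014]]]
[ 0.09656462  0.13182165 -0.02252793]
```

Call:
play_rows:
  deltas:
    - [5,[0,0,0.1],[0,0,0.05]]
    - [5,[0,0,0.1],[0,0,0.09]]
    - [5,[0,0,0.1],[0,0,0.09]]

```text
clock: 26.9
tcp_pos: [0.5355, 0.0747, 0.1938]
orientation: [3.137, -0.119, 0.004]
contact_force: [-0.9, -0.3, 5.6]
grip_width: 0.0126
```

```bash
python3 -c "
from h import *
plan((.5349,.0747,.1935),-94,1,5);print(r.get_obs()['moment'])"
```

```text
now [0.5355 0.0747 0.1938] yaw -94.3 F [-0.9 -0.3  5.6] w 0.0126 j [-0.86  0.37  0.76  1.96 -0.31  0.93 -1.59] t 26.9
[[5, [-0.6, 0.1, 0.3], [0.002, -0.003, -0.006]]]
[ 0.02079242  0.16339286 -0.02447791]
```

Torque still near nil; test whether the thread itself is holding the cap down by easing off the push.

Call:
play_rows:
  deltas:
    - [5,[0,0,-0.6],[0,0,0]]
    - [5,[0,0,-0.6],[0,0,0]]
    - [5,[0,0,-0.6],[0,0,0]]

```text
clock: 27.28
tcp_pos: [0.5355, 0.0747, 0.1943]
orientation: [3.137, -0.118, 0.004]
contact_force: [-0.2, 0.2, 2.6]
grip_width: 0.0132
```

```bash
python3 -c "
from h import *
plan((.5349,.0747,.1935),-94,1,5);print(r.get_obs()['moment'])"
```

```text
now [0.5355 0.0747 0.1943] yaw -94.3 F [-0.2  0.2  2.6] w 0.0132 j [-0.86  0.37  0.76  1.96 -0.31  0.94 -1.59] t 27.27
[[5, [-0.6, 0.1, 0.8], [0.002, -0.003, -0.006]]]
[ 0.08296341 -0.08076925 -0.00934169]
```

Only seal force, so the thread still has play: keep turning, with no push.

Call:
play_rows:
  deltas:
    - [5,[0,0,-0.1],[0,0,0.05]]
    - [5,[0,0,-0.1],[0,0,0.1]]
    - [5,[0,0,-0.1],[0,0,0.12]]

```text
clock: 27.65
tcp_pos: [0.5353, 0.0744, 0.1942]
orientation: [3.124, -0.307, 0.004]
contact_force: [-0.1, -0.2, 0.5]
grip_width: 0.0126
```

```bash
python3 -c "
from h import *
plan((.5349,.0747,.1935),-94,1,5);print(r.get_obs()['moment'])"
```

```text
now [0.5353 0.0744 0.1942] yaw -101.2 F [-0.1 -0.2  0.5] w 0.0126 j [-0.88  0.37  0.79  1.96 -0.32  0.94 -1.7 ] t 27.65
[[5, [-0.4, -0.2, 0.6], [0.003, -0.003, -0.126]]]
[-0.13582012 -0.06865568  0.10431159]
```

Call:
play_rows:
  deltas:
    - [5,[0,0,-0.1],[0,0,0.05]]
    - [5,[0,0,-0.1],[0,0,0.1]]
    - [5,[0,0,-0.1],[0,0,0.12]]

```text
clock: 28.02
tcp_pos: [0.5353, 0.0744, 0.1939]
orientation: [3.099, -0.494, 0.004]
contact_force: [2.6, -1.0, -3.2]
grip_width: 0.0124
```

```bash
python3 -c "
from h import *
plan((.5349,.0747,.1935),-94,1,5);print(r.get_obs()['moment'])"
```

```text
now [0.5353 0.0744 0.1939] yaw -108.1 F [ 2.6 -1.  -3.2] w 0.0124 j [-0.9   0.38  0.82  1.96 -0.34  0.94 -1.8 ] t 28.02
[[5, [-0.4, -0.2, 0.4], [0.003, -0.003, -0.246]]]
[-0.01663975 -0.53435778  0.24152089]
```

The thread is now pulling the cap down (Fz −3.2 N, torque 0.24 Nm). A little more, following down.

Call:
play_rows:
  deltas:
    - [5,[-0.2,0,0.3],[0,0,0.04]]
    - [5,[-0.2,0,0.5],[0,0,0.08]]
    - [5,[-0.2,0,0.5],[0,0,0.1]]

```text
clock: 28.4
tcp_pos: [0.5353, 0.0744, 0.1935]
orientation: [3.07, -0.65, 0.005]
contact_force: [2.3, -0.4, 0.1]
grip_width: 0.0127
```

```bash
python3 -c "
from h import *
plan((.5349,.0747,.1935),-94,1,5);print(r.get_obs()['moment'])"
```

```text
now [0.5353 0.0744 0.1935] yaw -113.9 F [ 2.3 -0.4  0.1] w 0.0127 j [-0.92  0.39  0.84  1.96 -0.35  0.94 -1.89] t 28.4
[[5, [-0.5, -0.1, 0.0], [0.003, -0.004, -0.347]]]
[-0.09926701 -0.45385538  0.22223937]
```

Height ≈ +4.3, hand force nil with the seal compressed: the thread holds it. Release and retreat.

Call:
play_rows:
  deltas:
    - [40,[0,0,0],[0,0,0]]
    - [40,[0,0,0],[0,0,0]]
    - [40,[0,0,0],[0,0,0]]
    - [40,[0,0,0],[0,0,0]]
    - [40,[0,0,-20],[0,0,0]]
    - [40,[0,0,-50],[0,0,0]]
    - [40,[0,0,-80],[0,0,0]]
    - [40,[0,0,-80],[0,0,0]]

```text
clock: 29.4
tcp_pos: [0.5364, 0.0747, 0.2756]
orientation: [3.073, -0.651, 0.011]
contact_force: [-0.2, -0.1, -0.4]
grip_width: 0.0401
```

```bash
python3 - <<'E'
from h import *
im,d,K,Rc,c=grab('wrist'); P=cloud(d,K,Rc,c); s=grab('scene'); tp=grab('top')
save(cv2.resize(np.vstack([np.hstack([im,s[0]]),np.hstack([tp[0],im])]),(800,500)),'end')
n=(d>0)&(im.max(2)<100)&(np.hypot(P[...,0]-.5352,P[...,1]-.075)<.045)
for lo,hi in((.182,.194),(.205,.225)):
    q=P[n&(P[...,2]>lo)&(P[...,2]<hi)]; A=np.c_[q[:,:2],np.ones(len(q))]; x=np.linalg.lstsq(A,q[:,2],rcond=None)[0]
    rc=cv2.minAreaRect((q[:,:2]*1000).astype(np.float32)); print(len(q),np.median(q[:,2]).round(4),np.round(rc[0],1),np.round(rc[1],1),round(rc[2],1),'slope',x[:2].round(3))
a=np.load('pics/top.npz')['arr_0'].astype(int); print('top diff px by 80-col',[(int((np.abs(a-tp[0].astype(int)).max(2)[:,u:u+80]>40).sum())) for u in range(0,640,80)])
print(r.get_obs()['contact_force'].round(1))
E
```

```text
3040 0.1887 [535.7  75.3] [57.7 58. ] 68.0 slope [-0.021  0.013]
1217 0.213 [535.6  75.6] [13.6 45.1] 66.3 slope [-0.032 -0.008]
top diff px by 80-col [5914, 6533, 3062, 0, 643, 0, 0, 0]
[-0.5  0.9  0. ]
```

View pics/end.png

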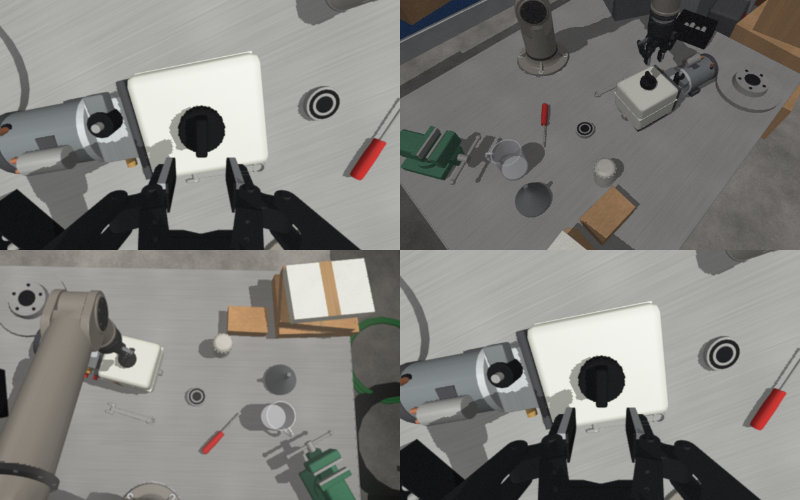

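Final views: the cap sits level and centred on the neck ((202,130) in the wrist view), gripper clear, and everything else is where it was.

```bash
python3 -c "
from bench import r
print(r.hand_in())"
```

```text
the job is handed in; nothing more can be done
None
```

The filler cap is back on the neck, screwed down onto its seal and released, and the job was handed in at about 29.6 s. No verdict was reported.

**What I did**
- **Finding the start:** I set the cap on the thread (+12.5) and turned it back. On the first two tries I overshot the narrow drop and landed on the +12.4 shelf and then on the next stretch of thread. Each time I lifted clear and returned rather than turning clockwise under load.
- **Threading in:** Turned back slowly and recentred, the cap dropped to +8.0.
- **Screwing down:** I turned it clockwise about 86°, more than the nominal 67°, because the thread had play. I stopped once the thread itself was pulling the cap down, with about 0.22 Nm of torque and no vertical force from the hand.

**Last checks**
- **Height:** The arm reads +4.3. Wrist-camera depth gives about +4.7 when measured relative to the neck.
- **Seal force:** That puts the estimated force on the seal at 4 to 6 N. This is inferred from how far the seal is compressed, not measured directly.
- **Position and tilt:** The cap is within about 0.5 mm of the neck's measured centre, and its tilt is under 2°.
- **Forces:** Measured force on the arm while threading never exceeded about 16 N.
- **Surroundings:** The gripper is clear of everything. The bystanders show no shift in the final pictures; the top view differs from the start only around the arm and where the cap stood.

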